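# Sort the measured parts into their job trays

### The arm

A 6-joint arm with a two-finger parallel gripper is mounted at the origin on the work surface. World frame = base frame: x ahead of the robot, y to its left, z up, the work surface at z = 0. Lengths are in m, angles in rad, forces in N, time in s.
With the tool pointing down it reaches from about 0.375 to 0.9 m from the base axis. Payload 3.1 kg.
Tool frame: the origin (TCP) lies on the centre line of the jaws, within the pads' length; the fingertips stand 25 mm ahead of it and the grasp point (between the pads) lies 6 mm ahead of it; x points along the fingers, y is the direction in which the jaws open and shut, and the axes are right-handed (so a half turn about x gives the same grasp; the last joint's range is limited). The gripper opens to 87 mm and grips with 3 to 60 N. Pads are 19 mm wide; open, the fingers measure 117 mm over their backs; the gripper's body (75 mm by 190 mm) begins 51 mm behind the grasp point.
Start: joints at [-1.438, 0.527, 1.433, -0, 1.181, -0.178], TCP at [0.192, -0.595, 0.248] pointing down, gripper open.
Joint ranges: [-3.08, 3.08], [-0.75, 2.2], [0.22, 2.44], [-1.43, 4.57], [0, 2.65], [-2.85, 2.85]. Speed limits (rad/s): [2.79, 2.79, 3.14, 3.14, 3.14, 3.14].

### API

Orientations are given as a unit quaternion [x, y, z, w].
In Python, from rig import robot gives the robot as it stands. The module is installed in compiled form; this text tells all that it offers.
- The arm moves only by the tool move_arm, never from a script. Its argument "commands" is a list of rows, each a list of 5 numbers: the gripper's target within -1 to 1 (shut at 1, half-way at 0, fully open at -1), then the shift along the tool's x, y, z in mm, then the turn about the tool's x in degrees. A call has 1 to 8 rows; each row is the pose to reach, as a shift and turn from the pose commanded when the call began, along the tool's axes at that moment; what a row does not reach only later rows make up. A row lasts 1/12 s, in which the tool goes at most 41.7 mm and 7.16 degrees, less where a joint would pass 70% of its speed; a pose out of reach is approached as far as the arm can. A call with a gripper value outside its range is refused whole. The fingers move at their own pace and stop on an object; "newtons" is the grip in N (left out, the last holds). Time passes only in rows, so rows that repeat a pose let the fingers close. It gives the time, the measured TCP pose, the force and the opening at its end, in the units of the state.
- robot.get_obs(): the state, without advancing time (a new reading comes with each control period).
- robot.camera(name): name is "side" or "top"; returns a dict with "image" (420x560x3 uint8, red, green, blue), "fx", "fy", "cx", "cy" (pixels), "xyz" and "rotation" of the camera in the world. Camera axes: x right, y down, z forward; pixel columns grow to the right and rows downward; lengths in m; the calibration is good to about 2 mm. A picture is of the moment at which its call begins. There is no depth.
- robot.hand_in(): hands the job in, once; it reports no verdict.
Trained networks look in a picture, given as the dict that the camera call returned (one of the last four; its "shot" number tells which), for a name from the list of things; names that differ only in an ending like _2 or _b are one class to them, and where a whole thing is asked for, a point or a joint stands for the part that bears it (a point fixed in the world has none). Each returns a list of dicts, best first, with "p" (0 to 1); they miss things now and then, are a little off and sometimes report something else, mostly with a low value. They report only what shows in the picture. A call takes as long as a camera call. They do not tell look-alikes from the thing itself.
- robot.regions_of(picture, name): "pixels" (420x560 bool, what is visible of it) and "bbox" ([left, top, right, bottom] in pixels, round what is visible of it).
The state is a dict: "time": time; "q": joint angles; "joint_velocities": joint speeds; "joint_torque": joint torques, N m; "position": TCP position; "tool_rot": TCP orientation; "ft_force": force on the tool from outside, world axes, zero at the start; "moment": the same for the moment, N m; "grip_width": finger opening in m.
Only numpy, scipy, OpenCV 4.12 (cv2) and the standard library are available. Lean on these libraries where they do the work, as an engineer would, in place of code of your own. Each camera call takes 0.05 s, during which the arm holds its last target.

### The job

These parts are finished with on the profile projector and lie mixed on the mat: put the two brass pinions in the green tray, the two steel valve stems in the yellow tray and the blue block in the white tray, one part to a bay. Set each flat on the bay floor, the pinions hub up and the stems lying along their bays, lengthwise with the divider. They are finished surfaces, so do not drop them or let them knock together, and leave the caliper and the cleaner can where they are.

Things in the scene. Friction and masses are not known exactly. Their poses are not given: they have to be found in the camera images.
- gear1_center (a point): brass pinion standing on the mat hub up: toothed disc 44 mm across and 20 mm tall, with a hub 27 mm across on top of it, 30 mm tall in all; about 0.25 kg. Point: its centre, on the axis, 15 mm above its underside; z along the axis. Grip it across the teeth. Both pinions are alike.
- gear2_center (a point): brass pinion standing on the mat hub up: toothed disc 44 mm across and 20 mm tall, with a hub 27 mm across on top of it, 30 mm tall in all; about 0.25 kg. Point: its centre, on the axis, 15 mm above its underside; z along the axis. Grip it across the teeth. Both pinions are alike.
- stem1_center (a point): bare-steel valve stem lying on one side of its square middle, which is 22 by 22 mm and 48 mm long, with a cross port in it, and a round threaded end 17 mm across and 21 mm long at either side, 90 mm long in all; about 0.22 kg. Point: its centre, 11 mm above its underside; x along its length, y square across the body, z up. Grip it across the body (along y). Both stems are alike.
- stem2_center (a point): bare-steel valve stem lying on one side of its square middle, which is 22 by 22 mm and 48 mm long, with a cross port in it, and a round threaded end 17 mm across and 21 mm long at either side, 90 mm long in all; about 0.22 kg. Point: its centre, 11 mm above its underside; x along its length, y square across the body, z up. Grip it across the body (along y). Both stems are alike.
- block_center (a point): blue-anodised square bearing block lying flat, 46 by 46 mm and 24 mm tall, with a bore and four bolt holes in its top; about 0.14 kg. Point: its centre, 12 mm above its underside; x and y square to its sides, z up.
- tray_green: green shallow rectangular plastic parts tray, fixed to the bench: 132 mm (its x) by 200 mm (its y) outside, 16 mm high, walls, floor and divider 4 mm. One divider along its x at the middle makes two equal bays, each 124 mm (x) by 94 mm (y) inside, their centres at y = +49 and -49 mm. Origin: centre of the underside, on the bench; the bay floor is 4 mm above it. The pinions' tray.
- tray_yellow: yellow shallow rectangular plastic parts tray, fixed to the bench: 132 mm (its x) by 200 mm (its y) outside, 16 mm high, walls, floor and divider 4 mm. One divider along its x at the middle makes two equal bays, each 124 mm (x) by 94 mm (y) inside, their centres at y = +49 and -49 mm. Origin: centre of the underside, on the bench; the bay floor is 4 mm above it. The stems' tray.
- tray_white: white shallow rectangular plastic parts tray, fixed to the bench: 132 mm (its x) by 200 mm (its y) outside, 16 mm high, walls, floor and divider 4 mm. One divider along its x at the middle makes two equal bays, each 124 mm (x) by 94 mm (y) inside, their centres at y = +49 and -49 mm. Origin: centre of the underside, on the bench; the bay floor is 4 mm above it. The block's tray (one bay stays empty).
- caliper_center (a point): bystander: steel and black digital caliper lying on the bench at the far right of the work (+x, -y), 235 mm long (its x) by about 80 mm, 14 mm thick. Point: the middle of its beam, 7 mm up.
- can_center (a point): bystander: pale spray can of cleaner with a red cap, standing on the bench at the far left of the work (+x, +y), 52 mm across, 152 mm tall. Point: its centre, 76 mm up.
Not all that is in view belongs to the job. Leave any orange look-alike of the part that bears stem1_center alone. What is shaped like the part that bears stem2_center but orange is not meant.

How it is judged:
By the outcome, as a careful person would: the job done as asked, in the order asked, and still so for the second after the job is handed in, with the robot touching nothing.
It also fails if it takes over 112 s, if anything falls off the work surface, if the arm or the gripper's body presses on something with over 40 N, if the wrist force passes 120 N, or if a joint passes its speed limit or range.

## Working session

There is one attempt and no reset: what is moved stays moved. The work goes in short steps, Python scripts to look and compute and a tool call to move; the robot and the scene stay as the last step left them, time stands still between calls to the robot, and variables do not carry over. Pictures are saved under pics/ and viewed, and the job is handed in when it is done.

Besides the shell and the picture viewer there is one more tool, called after "Call:" as name(argument=value, ...) on one line, values as JSON. move_arm: Moves the arm, as the interface text tells. Its arguments: {"type":"object","properties":{"commands":{"type":"array","items":{"type":"array","items":{"type":"number"}}},"newtons":{"type":"number"}},"required":["commands"]}

```bash
mkdir -p pics; cat > h.py <<'E'
import numpy as np, cv2, pickle
from rig import robot
from scipy.spatial.transform import Rotation as R
def rot(c):
    r=np.array(c["rotation"],float)
    return r if r.shape==(3,3) else R.from_quat(r).as_matrix()
def save(c,n): cv2.imwrite(f"pics/{n}.png",c["image"][:,:,::-1])
def ray(c,u,v,z):
    d=rot(c)@np.array([(u-c["cx"])/c["fx"],(v-c["cy"])/c["fy"],1.0]); o=np.array(c["xyz"])
    return o+d*(z-o[2])/d[2]
def proj(c,p):
    q=rot(c).T@(np.array(p)-np.array(c["xyz"])); return np.array([c["fx"]*q[0]/q[2]+c["cx"],c["fy"]*q[1]/q[2]+c["cy"]])
E
python3 - <<'E'
from h import *
o=robot.get_obs(); print(o)
for n in("top","side"):
    c=robot.camera(n); save(c,n+"0"); pickle.dump(c,open(n+"0.pkl","wb"))
    print(n,{k:v for k,v in c.items() if k!="image"})
    for t in("gear1_center","stem1_center","block_center","tray_green","tray_yellow","tray_white","caliper_center","can_center"):
        for r in robot.regions_of(c,t):
            print(t,round(r["p"],2),r["bbox"],int(r["pixels"].sum()))
E
```

```text
{'time': 0.0, 'q': array([-1.43748427e+00,  5.28444488e-01,  1.43390587e+00, -2.12047127e-05,
        1.18138177e+00, -1.78515167e-01]), 'joint_velocities': array([ 0.00035515, -0.00165337,  0.0017177 ,  0.00211521,  0.00054256,
        0.00137963]), 'joint_torque': array([-1.31405530e-03, -4.40050220e+01, -1.76591992e+01,  6.30841870e-02,
        5.81904093e-02, -1.72732975e-04]), 'position': array([ 0.19167095, -0.59417121,  0.24658376]), 'tool_rot': array([ 0.69853895,  0.11056058, -0.69851862,  0.10904782]), 'ft_force': array([-0.97231768,  0.2648359 , -0.49093483]), 'moment': array([-0.0374875 , -0.0229773 ,  0.03313127]), 'grip_width': 0.08728384424546393}
top {'fx': 465.30269883981896, 'fy': 465.30269883981896, 'cx': 276.7961138778349, 'cy': 209.9443286453058, 'xyz': array([0.37751159, 0.00872192, 1.05899444]), 'rotation': array([ 0.71479297, -0.69499534,  0.06050199, -0.04890794]), 'shot': 1}
gear1_center 0.53 [143.1, 107.1, 180.5, 152.6] 931
stem1_center 0.93 [328.5, 236.9, 340.0, 273.1] 340
stem1_center 0.88 [376.0, 290.8, 388.8, 332.6] 443
block_center 0.69 [259.6, 241.5, 
[... 469 characters left out ...]
3, -0.37588722,  0.08222124]), 'shot': 2}
gear1_center 0.74 [278.0, 200.2, 291.9, 216.6] 198
gear1_center 0.41 [308.3, 197.0, 331.6, 209.0] 206
stem1_center 0.67 [354.1, 186.2, 376.5, 198.7] 199
stem1_center 0.62 [304.0, 195.2, 334.0, 210.1] 230
block_center 0.76 [288.5, 225.5, 308.4, 245.0] 313
block_center 0.24 [176.1, 181.7, 252.9, 244.9] 2623
tray_green 0.89 [293.2, 143.5, 359.7, 188.3] 1928
tray_green 0.53 [177.7, 182.0, 253.6, 243.5] 2708
tray_yellow 0.69 [178.7, 180.3, 255.1, 245.4] 2653
tray_white 0.75 [166.5, 274.4, 270.4, 372.6] 5134
tray_white 0.64 [290.4, 227.0, 307.7, 246.3] 305
caliper_center 0.73 [225.4, 144.4, 293.6, 166.4] 442
can_center 0.9 [142.9, 223.4, 176.5, 279.3] 1106
```

View pics/top0.png

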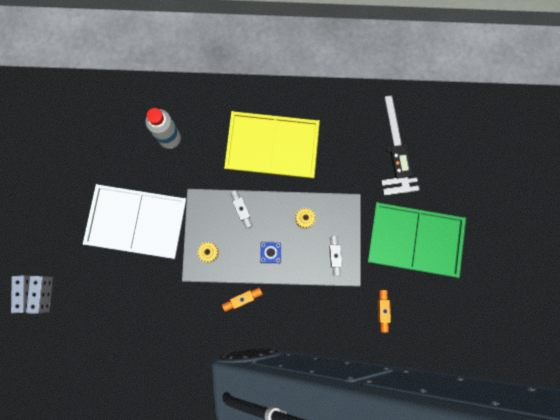

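View pics/side0.png

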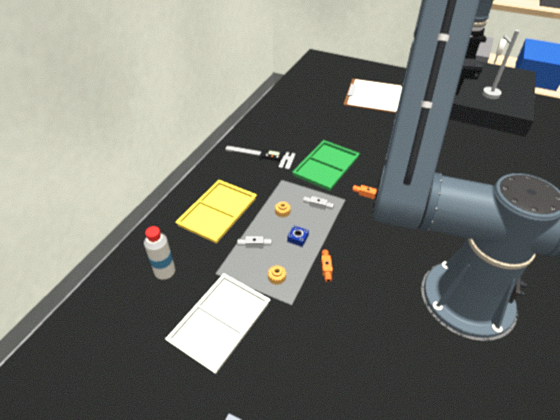

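The top view shows the pinions at (306,218) and (207,252), the steel stems at (241,209) and (336,255), and the block at (271,252). The orange look-alikes are at (242,299) and (385,311), and the trays are yellow at (273,145), white at (135,222) and green at (418,241). Next I'll measure these more precisely.

```bash
cat > seg.py <<'E'
from h import *
c=pickle.load(open("top0.pkl","rb")); s=pickle.load(open("side0.pkl","rb"))
def masks(c):
    im=c["image"]; hsv=cv2.cvtColor(im,cv2.COLOR_RGB2HSV); H,S,V=cv2.split(hsv)
    return dict(gold=(H>15)&(H<32)&(S>90)&(V>90),steel=(S<40)&(V>140),blue=(H>100)&(H<130)&(S>110)&(V>60),
      green=(H>50)&(H<85)&(S>100)&(V>50),yellow=(H>24)&(H<36)&(S>150)&(V>120),white=(S<40)&(V>170))
if __name__=="__main__":
  wins=dict(g1=("gold",290,330,200,235),g2=("gold",190,225,235,268),s1=("steel",225,258,186,232),s2=("steel",322,350,230,280),
   b=("blue",255,290,236,270),green=("green",360,475,195,285),yellow=("yellow",215,330,100,185),white=("white",70,186,178,265))
  ms=masks(c)
  for n,(m,a,b,t,d) in wins.items():
    k=np.zeros((420,560),np.uint8); k[t:d,a:b]=ms[m][t:d,a:b]
    # largest comp convex hull
    cs,_=cv2.findContours(k,cv2.RETR_EXTERNAL,cv2.CHAIN_APPROX_NONE); cc=max(cs,key=cv2.contourArea)
    if n[0]=="s": cc=np.vstack([q for q in cs if len(q)>3])
    z={"g":.015,"s":.011,"b":.022}.get(n[0],0.016) if len(n)<3 else .016
    hull=cv2.convexHull(cc)[:,0].astype(float)
    W=np.array([ray(c,u,v,z)[:2] for u,v in hull]).astype(np.float32)*1000
    r=cv2.minAreaRect(W)
    M=cv2.moments(cv2.convexHull(cc)); cen=(M['m10']/M['m00'],M['m01']/M['m00'])
    print(n,"rect c",np.round(r[0],1),"size",np.round(r[1],1),"ang",round(r[2],1),"px",np.round(cen,1),"centroid",np.round(ray(c,*cen,z)[:2]*1000,1))
  for a,b,nm in((180,170,"A"),):
    pass
  big=cv2.resize(c["image"][180:295,175:370,::-1],None,fx=4,fy=4,interpolation=cv2.INTER_CUBIC); cv2.imwrite("pics/crop.png",big)
  big=cv2.resize(s["image"][170:310,210:360,::-1],None,fx=4,fy=4,interpolation=cv2.INTER_CUBIC); cv2.imwrite("pics/crops.png",big)
E
python3 seg.py
```

```text
g1 rect c [524.9 -70.4] size [43.4 43.3] ang 13.1 px [304.8 217.6] centroid [525.1 -70.3]
g2 rect c [442.3 146. ] size [42.6 42.3] ang 2.7 px [207.6 251.7] centroid [441.8 145.8]
s1 rect c [538.   75.3] size [94.7 73.2] ang 1.9 px [240.9 210.8] centroid [536.9  75.3]
s2 rect c [ 444.3 -141.4] size [111.   61.4] ang 0.7 px [335.5 254.5] centroid [ 443.8 -141.2]
b rect c [443.6   5.3] size [42.2 42.3] ang 1.6 px [270.4 252.6] centroid [443.4   5.6]
green rect c [ 483.  -324.5] size [210.5 140.9] ang 81.5 px [417.  239.7] centroid [ 482.  -324.7]
yellow rect c [695.1   8.9] size [208.5 139.6] ang 85.6 px [271.9 144.3] centroid [694.3   9.1]
white rect c [506.7 313.1] size [207.8 138.4] ang 82.6 px [134.4 221.1] centroid [505.7 313.1]
```

```bash
sleep 1
```

```text
(no output)
```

View pics/crop.png

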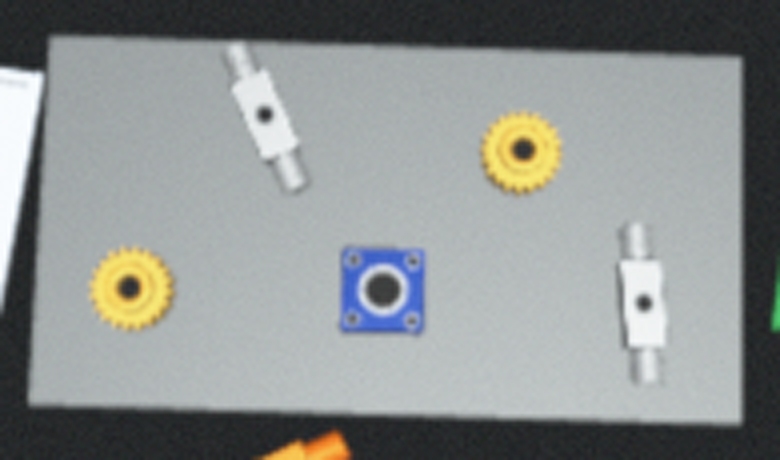

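View pics/crops.png

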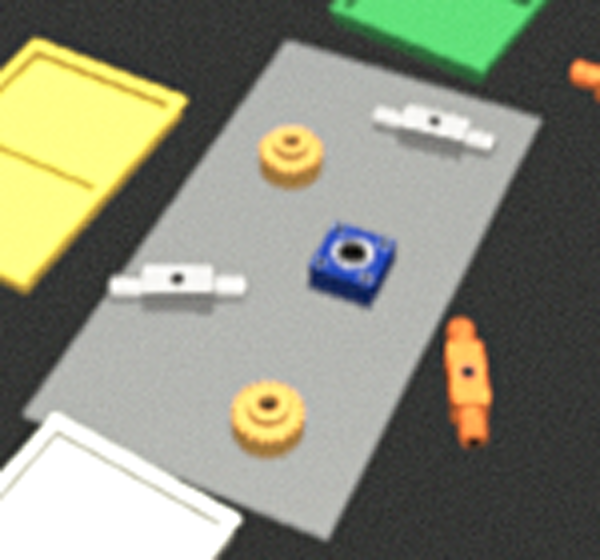

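Both crops show every part upright. The stem cross-ports are at top-image (241.3,208.6) and (336,255.6). I'll fit silhouettes in both views.

```bash
cat > fit.py <<'E'
from seg import *
from scipy.optimize import minimize
def box(lx,ly,h,z0=0): return np.array([[x,y,z] for x in(-lx/2,lx/2) for y in(-ly/2,ly/2) for z in(z0,z0+h)])
def cyl(r,z0,z1): 
    a=np.linspace(0,2*np.pi,40); return np.vstack([np.c_[r*np.cos(a),r*np.sin(a),0*a+z] for z in(z0,z1)])
def cylx(r,x0,x1,z):
    a=np.linspace(0,2*np.pi,24); return np.vstack([np.c_[0*a+x,r*np.cos(a),z+r*np.sin(a)] for x in(x0,x1)])
Mz=0.001
stem=[box(.048,.022,.022,Mz),cylx(.0085,-.045,-.024,.011+Mz),cylx(.0085,.024,.045,.011+Mz)]
gear=[cyl(.0215,Mz,Mz+.020),cyl(.0135,.02,.03+Mz)]
K=4
def render(c,parts,p):
    m=np.zeros((420*K,560*K),np.uint8); cs,sn=np.cos(p[2]),np.sin(p[2])
    for P in parts:
        W=np.c_[P[:,0]*cs-P[:,1]*sn+p[0],P[:,0]*sn+P[:,1]*cs+p[1],P[:,2]]
        px=np.array([proj(c,w) for w in W]); h=cv2.convexHull(np.round((px+.5)*K*16).astype(np.int32)); cv2.fillConvexPoly(m,h,255,shift=4)
    return cv2.resize(m,(560,420),interpolation=cv2.INTER_AREA)/255.
def soft(c,parts,p0,kind):
    # soft mask: window around initial guess
    r=render(c,parts,p0); w=cv2.dilate((r>0).astype(np.uint8),np.ones((15,15)))>0
    k=(masks2(c)[kind]&w).astype(np.uint8)
    k=cv2.morphologyEx(k,cv2.MORPH_CLOSE,np.ones((3,3),np.uint8))
    cs,_=cv2.findContours(k,cv2.RETR_EXTERNAL,cv2.CHAIN_APPROX_NONE)
    f=np.zeros_like(k); cv2.drawContours(f,[max(cs,key=cv2.contourArea)],-1,1,-1)
    return f.astype(float),w
def masks2(c):
    m=masks(c); im=c["image"]; hsv=cv2.cvtColor(im,cv2.COLOR_RGB2HSV); H,S,V=cv2.split(hsv)
    m["gold"]=(H>10)&(H<35)&(S>90)&(V>60); m["yellow"]=(H>20)&(H<36)&(S>110)&(V>60)
    m["blue"]=(H>100)&(H<130)&(S>100); m["steel"]=(S<40)&(V>178); m["white"]=(S<40)&(V>140)
    return m
def fit(c,parts,p0,kind):
    t,w=soft(c,parts,p0,kind)
    t=cv2.GaussianBlur(t,(0,0),1.)
    f=lambda p: float((((cv2.GaussianBlur(render(c,parts,p),(0,0),1.)-t)**2)[w]).sum())
    s=np.array([[0,0,0],[.006,0,0],[0,.006,0],[0,0,.08]])+np.array(p0)
    r=minimize(f,p0,method="Nelder-Mead",options=dict(initial_simplex=s,xatol=1e-4,fatol=1e-3,maxiter=150))
    return r.x,r.fun,t.sum()
tray=[box(.132,.2,.016)]
things=dict(g1=(gear,(.525,-.070,0),"gold"),g2=(gear,(.442,.146,0),"gold"),s1=(stem,(.538,.075,.35),"steel"),s2=(stem,(.444,-.141,.07),"steel"),
 b=([box(.046,.046,.024,Mz)],(.443,.005,.03),"blue"),green=(tray,(.482,-.3245,-.15),"green"),yellow=(tray,(.694,.009,-.08),"yellow"),white=(tray,(.506,.313,-.13),"white"))
if __name__=="__main__":
  for n,(parts,p0,k) in things.items():
    for nm,cc in(("top",c),("side",s)):
        try:
            x,e,a=fit(cc,parts,p0,k); print(n,nm,np.round(x[:2]*1000,1),np.round(np.degrees(x[2]),1),"err %.1f area %.0f"%(e,a))
        except Exception as ex: print(n,nm,ex)
E
python3 fit.py
```

```text
g1 top [525.3 -70.2] 2.3 err 0.9 area 304
g1 side [525.7 -70.6] 1.4 err 1.3 area 199
g2 top [442.3 146.4] 2.3 err 0.8 area 316
g2 side [442.5 145. ] 4.0 err 0.9 area 276
s1 top [524.2  66.8] 26.4 err 167.8 area 527
s1 side [532.2  51. ] 24.9 err 449.0 area 907
s2 top [ 437.3 -147.7] 11.7 err 863.8 area 1424
s2 side [ 435.6 -117.8] 7.4 err 600.4 area 1001
b top [444.3   6.4] 2.0 err 19.7 area 391
b side [445.5   5.8] 9.7 err 22.0 area 277
green top [ 483.5 -325.8] -8.5 err 156.0 area 5728
green side [ 486.  -327.3] -8.5 err 22.2 area 1932
yellow top [697.5   9.5] -4.5 err 207.2 area 5388
yellow side [697.4   7.7] -3.9 err 69.9 area 2807
white top [507.2 314.5] -7.2 err 333.6 area 5991
white side [508.9 310. ] -7.1 err 513.3 area 5771
```

```bash
python3 - <<'E'
from fit import *
c0=c;s0=s
def U(x,y,a,b): return a+(x+.5)/4-.5,b+(y+.5)/4-.5
for n,cc,off,hole,e1,e2 in(("s1",c,(175,180),(265,114),(237,42),(295,190)),("s2",c,(175,180),(644,302),(634,222),(650,384)),
  ("s1s",s,(210,170),(177,278),(109,286),(246,286)),("s2s",s,(210,170),(434,120),(374,115),(494,143))):
    h=ray(cc,*U(*hole,*off),.023); a=ray(cc,*U(*e1,*off),.012);b=ray(cc,*U(*e2,*off),.012)
    d=a-b; print(n,"hole",np.round(h[:2]*1000,1),"mid",np.round((a+b)[:2]*500,1),"ang",np.degrees(np.arctan2(d[1],d[0])).round(1),"len",np.round(np.linalg.norm(d)*1000))
import fit as F
print("mat V", [int(cv2.cvtColor(c["image"],cv2.COLOR_RGB2HSV)[y,x,2]) for x,y in((271,220),(200,200),(350,270))])
# brighter-than-local-mat fit
for thr in (185,200):
  F.masks2=lambda cc,thr=thr:dict(steel=(lambda V: V.astype(float)>cv2.medianBlur(V,61).astype(float)+ (thr-165))(cv2.cvtColor(cc["image"],cv2.COLOR_RGB2HSV)[:,:,2]))
  for n,p0 in(("s1",(.537,.075,.36)),("s2",(.444,-.141,.07))):
    for nm,cc in(("top",c),("side",s)):
        x,e,a=fit(cc,stem,p0,"steel"); print(thr,n,nm,np.round(x[:2]*1000,1),np.round(np.degrees(x[2]),1),"%.1f %.0f"%(e,a))
E
```

```text
s1 hole [541.3  74.8] mid [542.1  75. ] ang 23.3 len 92.0
s2 hole [ 441.7 -139.7] mid [ 442.  -140.2] ang 6.1 len 91.0
s1s hole [541.3  75.8] mid [542.4  73.7] ang 25.4 len 92.0
s2s hole [ 442.  -139.3] mid [ 442.3 -141.4] ang 6.4 len 91.0
mat V [179, 164, 189]
185 s1 top [543.2  76. ] 25.8 38.3 274
185 s1 side [543.4  70.6] 24.9 62.4 194
185 s2 top [ 427.8 -144.1] 12.0 102.4 371
185 s2 side [ 404.8 -144.7] -8.6 127.4 370
200 s1 top [542.2  75.8] 25.5 62.0 232
200 s1 side [544.2  70.1] 25.0 66.1 181
200 s2 top [ 443.  -140.4] 6.4 88.3 222
200 s2 side [ 402.9 -146.4] -5.4 115.0 313
```

```bash
cat > plan.py <<'E'
import sys
from h import *
def plan(x,y,z,ang=None):
    "mm, jaw angle deg (world, tool y)"
    o=robot.get_obs(); M=R.from_quat(o["tool_rot"]).as_matrix(); p=np.array(o["position"])*1000
    t=np.array([p[0] if x is None else x,p[1] if y is None else y,p[2] if z is None else z])
    d=M.T@(t-p); ty=np.degrees(np.arctan2(M[1,1],M[0,1]))
    # turn about tool x (down): +turn => world angle decreases
    dt=0 if ang is None else -((ang-ty+90)%180-90)
    print("t %.2f pos"%o["time"],np.round(p,1),"jaw %.1f"%ty,"tilt",np.round(M[:,0],3),"q",np.round(o["q"],2),"F",np.round(o["ft_force"],1),"w %.1f"%(o["grip_width"]*1000))
    print("shift",np.round(d,1),"turn %.1f"%dt)
if __name__=="__main__":
    plan(*[None if v=="n" else float(v) for v in sys.argv[1:]])
E
python3 plan.py 525.4 -70.4 110 -8.5
python3 - <<'E'
from fit import *
print(ray(c,172,147,0)[:2], [ray(c,155,116,.15)[:2]],R.from_quat(robot.get_obs()["tool_rot"]).as_matrix().round(3))
E
```

```text
t 0.90 pos [ 191.8 -594.8  247.6] jaw -72.1 tilt [-0. -0. -1.] q [-1.44  0.53  1.43 -0.    1.18 -0.18] F [-0.8  0.2  0.1] w 86.9
shift [ 137.5 -396.8 -478.4] turn -63.6
[0.68507924 0.2430096 ] [array([0.70542252, 0.248183  ])] [[-0.     0.307 -0.952]
 [-0.    -0.952 -0.307]
 [-1.     0.     0.   ]]
```

Call:
move_arm(commands=[[-1,20,-40,-48,-7],[-1,40,-80,-96,-14],[-1,60,-120,-144,-21],[-1,70,-160,-192,-28],[-1,70,-190,-228,-34],[-1,70,-215,-260,-39],[-1,70,-230,-278,-42],[-1,70,-235,-284,-42]], newtons=20)

```text
time: 1.57
position: [0.3672, -0.3191, 0.1811]
tool_rot: [0.613, 0.353, -0.613, 0.353]
ft_force: [0.4, -0.6, -0.1]
grip_width: 0.0869
```

```bash
python3 plan.py 525.4 -70.4 110 -8.5
```

```text
t 1.57 pos [ 367.2 -319.1  181.1] jaw -30.1 tilt [ 0. -0. -1.] q [-0.95  0.45  1.84  0.    0.85 -0.42] F [ 0.4 -0.6 -0.1] w 86.9
shift [  71.    12.3 -294.5] turn -21.6
```

Call:
move_arm(commands=[[-1,10,1,-36,-4],[-1,20,3,-76,-9],[-1,30,5,-116,-14],[-1,40,7,-156,-18],[-1,50,9,-196,-21],[-1,60,11,-235,-21.6],[-1,66,12,-270,-21.6],[-1,68,12,-292,-21.6]])

```text
time: 2.23
position: [0.5247, -0.0711, 0.1123]
tool_rot: [0.535, 0.462, -0.535, 0.462]
ft_force: [0.5, -0.6, -0.3]
grip_width: 0.0869
```

Call:
move_arm(commands=[[-1,0,0,0,0],[-1,0,0,0,0]])

```text
time: 2.4
position: [0.5239, -0.0731, 0.113]
tool_rot: [-0.535, -0.462, 0.535, -0.462]
ft_force: [-0.0, 0.4, -0.7]
grip_width: 0.087
```

```bash
python3 plan.py 525.4 -70.4 31 -8.5
```

```text
t 2.40 pos [523.9 -73.1 113. ] jaw -8.3 tilt [-0. -0. -1.] q [-0.35  0.6   1.79 -0.    0.75 -0.2 ] F [-0.   0.4 -0.7] w 87.0
shift [82.   1.1 -2.9] turn 0.2
```

Call:
move_arm(commands=[[-1,20,1,-2,0],[-1,42,1,-3,0],[-1,60,1,-3,0],[-1,72,1,-3,0],[-1,79,1,-3,0],[-1,82,1,-3,0],[-1,82,1,-3,0]])

```text
time: 2.98
position: [0.5245, -0.0723, 0.0309]
tool_rot: [-0.536, -0.461, 0.536, -0.461]
ft_force: [1.0, 0.7, -0.6]
grip_width: 0.087
```

```bash
python3 - <<'E'
from h import *
c=robot.camera("side"); save(c,"p1"); x=c["image"][170:310,210:410]; cv2.imwrite("pics/p1c.png",cv2.resize(x[:,:,::-1],None,fx=4,fy=4))
E
python3 plan.py 525.4 -70.4 31 -8.5
```

```text
t 3.03 pos [524.9 -72.1  31.5] jaw -8.6 tilt [ 0. -0. -1.] q [-0.35  0.75  1.82 -0.    0.57 -0.2 ] F [-0.1  0.2  0.1] w 87.1
shift [ 0.5  0.2 -1.8] turn -0.1
```

View pics/p1c.png

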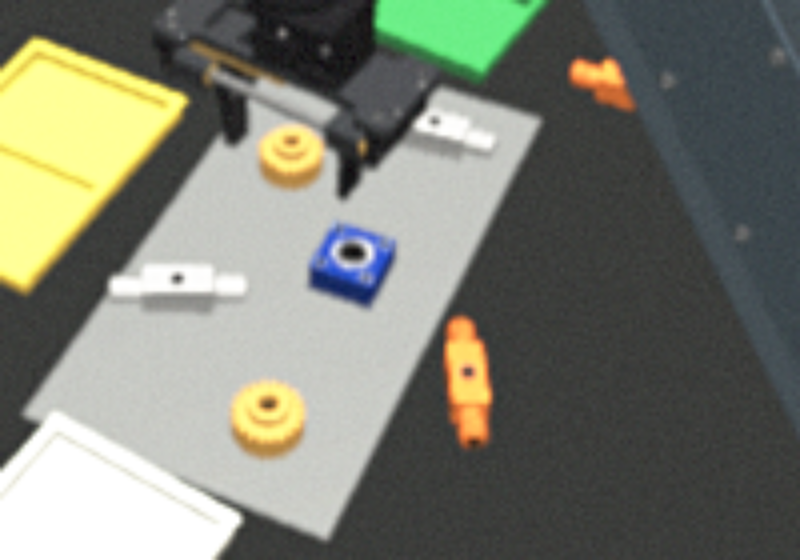

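The pinion base at crop (290,172) sits midway between the fingertips at (232,140) and (348,195). I'll close on it.

Call:
move_arm(commands=[[-0.2,0,0,-2,0],[0.0,0,0,-2,0],[0.2,0,0,-2,0],[0.4,0,0,-2,0],[0.4,0,0,-2,0],[0.4,0,0,-2,0],[0.4,0,0,-2,0],[0.4,0,0,-2,0]], newtons=20)

```text
time: 3.7
position: [0.5253, -0.0694, 0.0312]
tool_rot: [0.536, 0.461, -0.536, 0.462]
ft_force: [0.6, 0.2, 0.8]
grip_width: 0.0419
```

Call:
move_arm(commands=[[0.6,-3,0,0,0],[0.6,-10,0,0,0],[0.6,-25,0,0,0],[0.6,-45,0,0,0],[0.6,-65,0,0,0],[0.6,-80,0,0,0],[0.6,-88,0,0,0],[0.6,-90,0,0,0]])

```text
time: 4.37
position: [0.5258, -0.0696, 0.1228]
tool_rot: [0.536, 0.46, -0.535, 0.462]
ft_force: [-0.2, 0.4, -1.9]
grip_width: 0.0419
```

```bash
python3 plan.py 491.7 -278 110 -8.5
```

```text
t 4.37 pos [525.8 -69.6 122.8] jaw -8.5 tilt [ 0.003 -0.001 -1.   ] q [-0.34  0.59  1.78  0.    0.77 -0.19] F [-0.2  0.4 -1.9] w 41.9
shift [ 13.   -2.9 211.2] turn -0.0
```

Call:
move_arm(commands=[[0.6,0,0,15,0],[0.6,0,0,45,0],[0.6,0,-1,80,0],[0.6,2,-1,118,0],[0.6,4,-2,156,0],[0.6,6,-2,190,0],[0.6,8,-3,215,0],[0.6,10,-3,235,0]])

```text
time: 5.03
position: [0.4862, -0.3036, 0.1101]
tool_rot: [-0.536, -0.461, 0.536, -0.46]
ft_force: [-0.2, 1.0, -1.8]
grip_width: 0.0418
```

```bash
python3 plan.py 477.3 -375 70 -8.5
```

```text
t 5.03 pos [ 486.2 -303.6  110.1] jaw -8.7 tilt [-0.001  0.001 -1.   ] q [-0.75  0.65  1.68 -0.    0.82 -0.6 ] F [-0.2  1.  -1.8] w 41.8
shift [40.   2.  71.9] turn -0.2
```

Call:
move_arm(commands=[[0.6,0,0,15,0],[0.6,2,1,35,0],[0.6,8,2,53,0],[0.6,18,2,66,0],[0.6,28,2,71,0],[0.6,36,2,71,0],[0.6,40,2,71,0],[0.6,40,2,71,0]])

```text
time: 5.7
position: [0.4778, -0.3695, 0.0691]
tool_rot: [0.536, 0.463, -0.536, 0.46]
ft_force: [-0.6, 0.1, -1.7]
grip_width: 0.0415
```

```bash
python3 plan.py 477.3 -375 36 -8.5; python3 - <<'E'
from h import *
for n in("top","side"):
    c=robot.camera(n); x=c["image"][170:300,340:500] if n=="top" else c["image"][120:220,260:390]; cv2.imwrite(f"pics/pl1{n}.png",cv2.resize(x[:,:,::-1],None,fx=4,fy=4))
E
```

```text
t 5.70 pos [ 477.8 -369.5   69.1] jaw -8.5 tilt [-0.003  0.004 -1.   ] q [-0.84  0.74  1.61  0.    0.79 -0.7 ] F [-0.6  0.1 -1.7] w 41.5
shift [33.1  0.4  5.6] turn 0.0
```

View pics/pl1side.png

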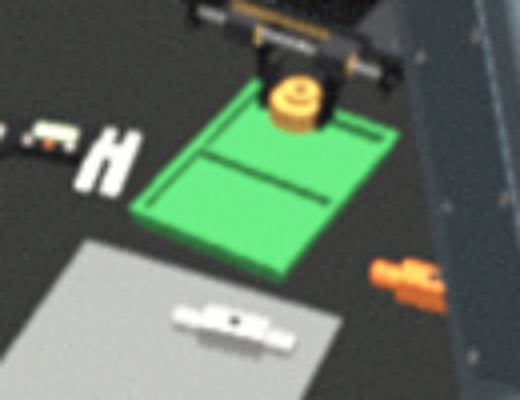

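View pics/pl1top.png

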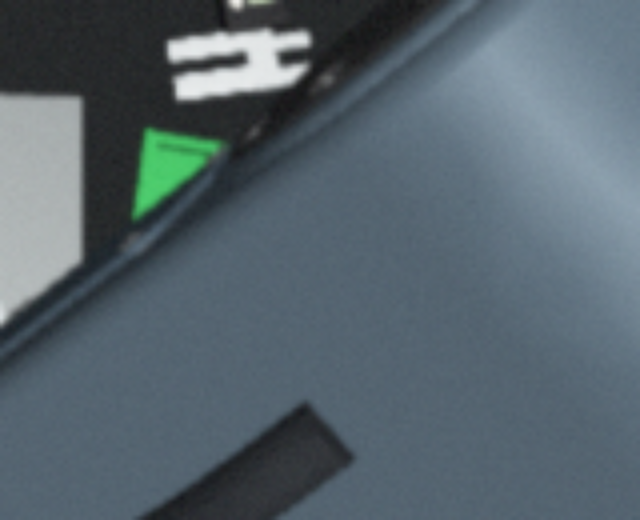

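The side view shows the pinion hanging above the far bay, centred between the walls. Next is a slow descent.

Call:
move_arm(commands=[[0.6,5,0,3,0],[0.6,14,0,5,0],[0.6,22,0,5,0],[0.6,27,0,5,0],[0.6,28,0,5,0],[0.6,29,0,5,0],[0.6,29,0,5,0]])

```text
time: 6.38
position: [0.4779, -0.3767, 0.0418]
tool_rot: [0.536, 0.462, -0.536, 0.461]
ft_force: [-0.6, -0.1, -1.4]
grip_width: 0.042
```

```bash
python3 plan.py 477.3 -375 34 -8.5
```

```text
t 6.38 pos [ 477.9 -376.7   41.8] jaw -8.5 tilt [-0.  0. -1.] q [-0.85  0.79  1.61  0.    0.74 -0.7 ] F [-0.6 -0.1 -1.4] w 42.0
shift [ 7.8 -0.9 -1.6] turn -0.0
```

Call:
move_arm(commands=[[0.6,1,0,0,0],[0.6,2,0,0,0],[0.6,3,0,0,0],[0.6,4,0,0,0],[0.6,5,0,0,0],[0.6,5,0,0,0]])

```text
time: 6.88
position: [0.4779, -0.3767, 0.037]
tool_rot: [0.536, 0.462, -0.536, 0.461]
ft_force: [0.5, -0.1, -2.0]
grip_width: 0.0419
```

Call:
move_arm(commands=[[0.6,0.4,0,0,0],[0.6,0.8,0,0,0],[0.6,0.8,0,0,0]])

```text
time: 7.13
position: [0.478, -0.3767, 0.0363]
tool_rot: [-0.536, -0.461, 0.536, -0.461]
ft_force: [0.2, 0.1, -1.3]
grip_width: 0.0421
```

Call:
move_arm(commands=[[0.6,0.4,0,0,0],[0.6,0.8,0,0,0],[0.6,0.8,0,0,0]])

```text
time: 7.38
position: [0.478, -0.3767, 0.0354]
tool_rot: [0.536, 0.461, -0.536, 0.461]
ft_force: [0.2, 0.7, -2.5]
grip_width: 0.0416
```

Call:
move_arm(commands=[[0.6,0.3,0,0,0],[0.6,0.6,0,0,0],[0.6,0.6,0,0,0]])

```text
time: 7.63
position: [0.478, -0.3768, 0.0352]
tool_rot: [-0.536, -0.461, 0.536, -0.461]
ft_force: [-1.0, -0.1, -0.2]
grip_width: 0.0417
```

Call:
move_arm(commands=[[0.6,0.3,0,0,0],[0.6,0.6,0,0,0],[0.6,0.6,0,0,0]])

```text
time: 7.88
position: [0.478, -0.3768, 0.0351]
tool_rot: [-0.536, -0.461, 0.536, -0.461]
ft_force: [-2.0, -0.1, 4.2]
grip_width: 0.0419
```

Contact is at TCP z ≈ 35.2, 4 mm above the pick height, so the mat has negligible thickness. I'll release with a small opening.

Call:
move_arm(commands=[[0.02,-0.3,0,0,0],[-0.05,-0.3,0,0,0],[-0.15,-0.3,0,0,0],[-0.25,-0.3,0,0,0],[-0.3,-0.3,0,0,0],[-0.3,-0.3,0,0,0]])

```text
time: 8.38
position: [0.478, -0.3768, 0.0345]
tool_rot: [0.536, 0.461, -0.536, 0.461]
ft_force: [-0.1, -0.3, -0.2]
grip_width: 0.0547
```

Call:
move_arm(commands=[[-0.3,-5,0,0,0],[-0.3,-15,0,0,0],[-0.3,-32,0,0,0],[-0.3,-55,0,0,0],[-0.3,-75,0,0,0],[-0.3,-85,0,0,0]])

```text
time: 8.88
position: [0.4791, -0.3779, 0.123]
tool_rot: [0.536, 0.46, -0.536, 0.463]
ft_force: [0.2, -0.6, -0.4]
grip_width: 0.0566
```

```bash
python3 plan.py 442.4 145.8 110 -8.5; python3 - <<'E'
from h import *
for n in("side",):
    c=robot.camera(n); x=c["image"][120:220,260:390]; cv2.imwrite(f"pics/pl2{n}.png",cv2.resize(x[:,:,::-1],None,fx=4,fy=4))
E
```

```text
t 8.88 pos [ 479.1 -377.9  123. ] jaw -8.5 tilt [ 0.003 -0.004 -1.   ] q [-0.85  0.67  1.58  0.    0.89 -0.7 ] F [ 0.2 -0.6 -0.4] w 56.6
shift [  10.9 -114.  -512.5] turn -0.0
```

View pics/pl2side.png

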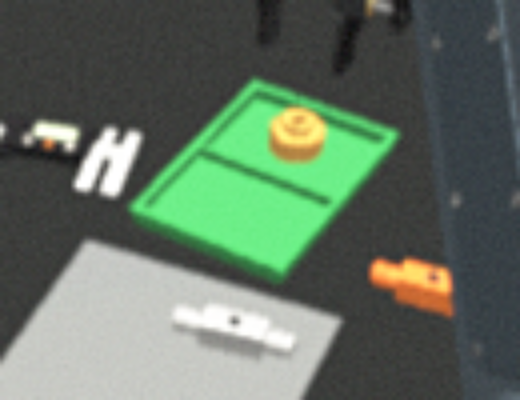

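Pinion 1 stands hub up in the far green bay, at about crop (298,133). On to pinion 2.

Call:
move_arm(commands=[[-1,0,-4,-16,0],[-1,0,-10,-48,0],[-1,0,-19,-88,0],[-1,0,-28,-128,0],[-1,0,-37,-168,0],[-1,0,-46,-208,0],[-1,0,-55,-248,0],[-1,0,-64,-288,0]])

```text
time: 9.6
position: [0.4567, -0.0807, 0.1194]
tool_rot: [-0.536, -0.461, 0.536, -0.461]
ft_force: [0.8, -0.6, 0.2]
grip_width: 0.0868
```

Call:
move_arm(commands=[[-1,0,-9,-40,0],[-1,0,-18,-80,0],[-1,0,-27,-120,0],[-1,0,-36,-160,0],[-1,2,-43,-192,0],[-1,5,-48,-213,0],[-1,9,-50,-224,0],[-1,10,-50,-224,0]])

```text
time: 10.27
position: [0.4406, 0.1482, 0.109]
tool_rot: [-0.535, -0.463, 0.535, -0.462]
ft_force: [-0.2, 0.2, -0.3]
grip_width: 0.087
```

Call:
move_arm(commands=[[-1,0,0,0,0]])

```text
time: 10.35
position: [0.441, 0.1463, 0.1091]
tool_rot: [-0.535, -0.462, 0.536, -0.462]
ft_force: [-0.8, -0.6, 0.2]
grip_width: 0.087
```

```bash
python3 plan.py 442.4 145.8 31 -8.5
```

```text
t 10.35 pos [441.  146.3 109.1] jaw -8.5 tilt [-0.001 -0.    -1.   ] q [ 0.08  0.56  1.95 -0.    0.63  0.23] F [-0.8 -0.6  0.2] w 87.0
shift [78.1  1.5  0.2] turn 0.0
```

Call:
move_arm(commands=[[-1,20,1.5,0,0],[-1,42,1.5,0,0],[-1,60,1.5,0,0],[-1,71,1.5,0,0],[-1,77,1.5,0,0],[-1,78,1.5,0,0],[-1,78,1.5,0,0]])

```text
time: 10.93
position: [0.4431, 0.1452, 0.0315]
tool_rot: [-0.536, -0.461, 0.536, -0.461]
ft_force: [-0.1, 0.6, -1.0]
grip_width: 0.0872
```

```bash
python3 plan.py 442.4 145.8 31 -8.5; python3 - <<'E'
from h import *
for n in("side",):
    c=robot.camera(n); x=c["image"][170:310,210:410]; cv2.imwrite(f"pics/p3{n}.png",cv2.resize(x[:,:,::-1],None,fx=4,fy=4))
E
```

```text
t 10.93 pos [443.1 145.2  31.5] jaw -8.6 tilt [-0. -0. -1.] q [ 0.08  0.72  1.98 -0.    0.44  0.23] F [-0.1  0.6 -1. ] w 87.2
shift [ 0.5 -0.7 -0.5] turn -0.1
```

View pics/p3side.png

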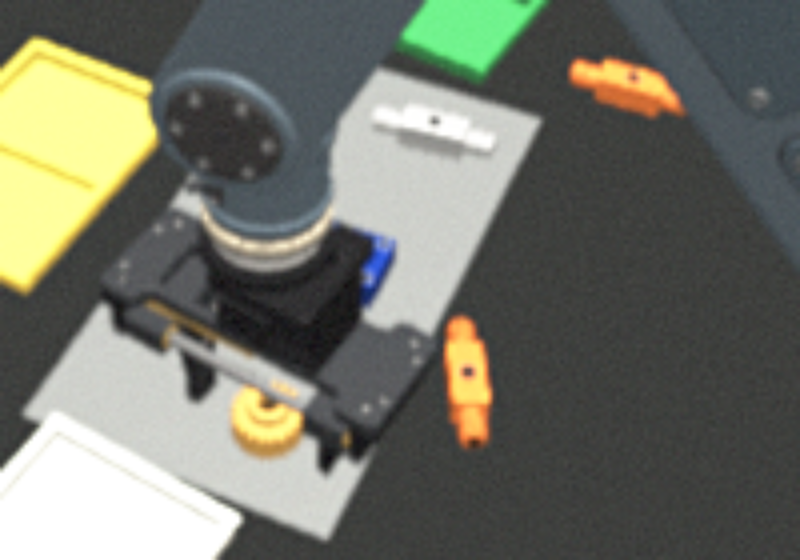

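The pinion at (265,420) lies between the fingertips at (205,390) and (328,465). I'll close.

Call:
move_arm(commands=[[-0.2,0,-0.5,-0.5,0],[0.0,0,-0.5,-0.5,0],[0.2,0,-0.5,-0.5,0],[0.4,0,-0.5,-0.5,0],[0.4,0,-0.5,-0.5,0],[0.6,0,-0.5,-0.5,0],[0.6,0,-0.5,-0.5,0],[0.6,0,-0.5,-0.5,0]])

```text
time: 11.65
position: [0.4424, 0.1469, 0.0317]
tool_rot: [0.536, 0.461, -0.536, 0.461]
ft_force: [-1.3, -0.0, 1.5]
grip_width: 0.0417
```

Call:
move_arm(commands=[[0.6,-3,0,0,0],[0.6,-10,0,0,0],[0.6,-25,0,0,0],[0.6,-45,0,0,0],[0.6,-65,0,0,0],[0.6,-80,0,0,0],[0.6,-88,0,0,0],[0.6,-90,0,0,0]])

```text
time: 12.32
position: [0.4429, 0.1469, 0.1232]
tool_rot: [0.537, 0.461, -0.535, 0.462]
ft_force: [0.3, -0.0, -3.3]
grip_width: 0.0415
```

```bash
python3 plan.py 491.7 -279 110 -8.5
```

```text
t 12.32 pos [442.9 146.9 123.2] jaw -8.5 tilt [ 0.003  0.    -1.   ] q [0.08 0.53 1.94 0.   0.67 0.23] F [ 0.3 -0.  -3.3] w 41.5
shift [ 13.2 111.4 414. ] turn -0.0
```

Call:
move_arm(commands=[[0.6,0,4,14,0],[0.6,0,11,40,0],[0.6,0,21,78,0],[0.6,0,31,116,0],[0.6,0,41,154,0],[0.6,0,51,192,0],[0.6,0,62,230,0],[0.6,0,72,268,0]])

```text
time: 12.98
position: [0.473, -0.1306, 0.1208]
tool_rot: [-0.536, -0.462, 0.536, -0.461]
ft_force: [0.6, 0.4, -2.4]
grip_width: 0.042
```

Call:
move_arm(commands=[[0.6,0,10,38,0],[0.6,3,19,72,0],[0.6,10,27,101,0],[0.6,20,33,123,0],[0.6,32,37,137,0],[0.6,44,39,145,0],[0.6,52,39,146,0],[0.6,53,39,146,0]])

```text
time: 13.65
position: [0.4889, -0.2775, 0.0661]
tool_rot: [-0.536, -0.463, 0.536, -0.459]
ft_force: [0.1, 1.0, -2.8]
grip_width: 0.0417
```

Call:
move_arm(commands=[[0.6,0,0,0,0]])

```text
time: 13.73
position: [0.4894, -0.277, 0.0674]
tool_rot: [-0.536, -0.463, 0.536, -0.46]
ft_force: [0.5, -0.3, -2.8]
grip_width: 0.0417
```

```bash
python3 plan.py 491.7 -279 42 -8.5; python3 - <<'E'
from h import *
for n in("side",):
    c=robot.camera(n); x=c["image"][120:220,260:390]; cv2.imwrite(f"pics/p4{n}.png",cv2.resize(x[:,:,::-1],None,fx=4,fy=4))
E
```

```text
t 13.73 pos [ 489.4 -277.    67.4] jaw -8.5 tilt [-0.003  0.003 -1.   ] q [-0.71  0.71  1.72  0.    0.71 -0.57] F [ 0.5 -0.3 -2.8] w 41.7
shift [25.4  2.7  1.7] turn 0.0
```

View pics/p4side.png

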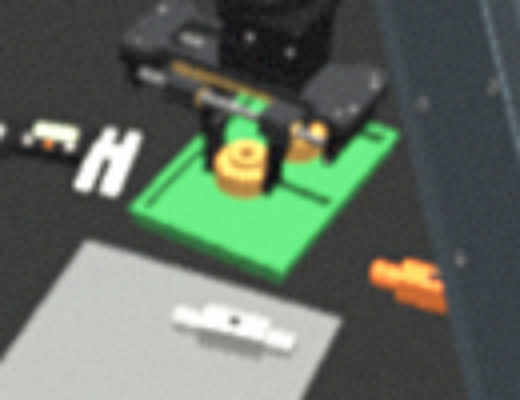

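The pinion hangs over the near bay, clear of the divider.

Call:
move_arm(commands=[[0.6,5,2,1,0],[0.6,13,2,1,0],[0.6,20,2,1,0],[0.6,24,2,1,0],[0.6,26,2,1,0],[0.6,28,2,1,0],[0.6,29,2,1,0],[0.6,29,2,1,0]])

```text
time: 14.45
position: [0.4924, -0.2803, 0.0394]
tool_rot: [-0.536, -0.461, 0.536, -0.461]
ft_force: [0.7, -0.7, -2.1]
grip_width: 0.0417
```

```bash
python3 plan.py 491.7 -279 36.2 -8.5
```

```text
t 14.45 pos [ 492.4 -280.3   39.4] jaw -8.5 tilt [-0.  0. -1.] q [-0.71  0.76  1.72  0.    0.66 -0.57] F [ 0.7 -0.7 -2.1] w 41.7
shift [ 3.2 -0.9 -1.2] turn -0.0
```

Call:
move_arm(commands=[[0.6,1,0,0,0],[0.6,2,0,0,0],[0.6,2.6,0,0,0],[0.6,3,0,0,0],[0.6,3,0,0,0]])

```text
time: 14.87
position: [0.4924, -0.2804, 0.0366]
tool_rot: [-0.536, -0.461, 0.536, -0.461]
ft_force: [-0.4, -0.3, -1.7]
grip_width: 0.0419
```

Call:
move_arm(commands=[[0.6,0.4,0,0,0],[0.6,0.8,0,0,0],[0.6,0.8,0,0,0]])

```text
time: 15.12
position: [0.4925, -0.2804, 0.0358]
tool_rot: [-0.536, -0.461, 0.536, -0.461]
ft_force: [-0.3, 0.0, -2.5]
grip_width: 0.0415
```

Call:
move_arm(commands=[[0.6,0.3,0,0,0],[0.6,0.6,0,0,0],[0.6,0.6,0,0,0]])

```text
time: 15.37
position: [0.4925, -0.2803, 0.0357]
tool_rot: [-0.536, -0.461, 0.536, -0.461]
ft_force: [-0.6, -0.0, 2.1]
grip_width: 0.0418
```

Contact at 35.7. Release.

Call:
move_arm(commands=[[0.02,0,0,0,0],[-0.05,0,0,0,0],[-0.15,0,0,0,0],[-0.25,0,0,0,0],[-0.3,0,0,0,0],[-0.3,0,0,0,0]])

```text
time: 15.87
position: [0.4926, -0.2804, 0.0351]
tool_rot: [0.536, 0.461, -0.536, 0.461]
ft_force: [-0.6, -0.1, 0.7]
grip_width: 0.0554
```

Call:
move_arm(commands=[[-0.3,-5,0,0,0],[-0.3,-15,0,0,0],[-0.3,-32,0,0,0],[-0.3,-55,0,0,0],[-0.3,-75,0,0,0],[-0.3,-85,0,0,0],[-0.3,-85,0,0,0]])

```text
time: 16.45
position: [0.4939, -0.2815, 0.1233]
tool_rot: [0.536, 0.459, -0.535, 0.464]
ft_force: [-0.0, 0.0, -1.0]
grip_width: 0.0563
```

```bash
python3 plan.py 442 -140 110 96.2; python3 - <<'E'
from h import *
for n in("side",):
    c=robot.camera(n); x=c["image"][120:220,260:390]; cv2.imwrite(f"pics/p5{n}.png",cv2.resize(x[:,:,::-1],None,fx=4,fy=4))
E
```

```text
t 16.45 pos [ 493.9 -281.5  123.3] jaw -8.5 tilt [ 0.005 -0.004 -1.   ] q [-0.71  0.62  1.69  0.    0.83 -0.57] F [-0.  0. -1.] w 56.3
shift [  12.5  -72.4 -132.2] turn 75.3
```

View pics/p5side.png

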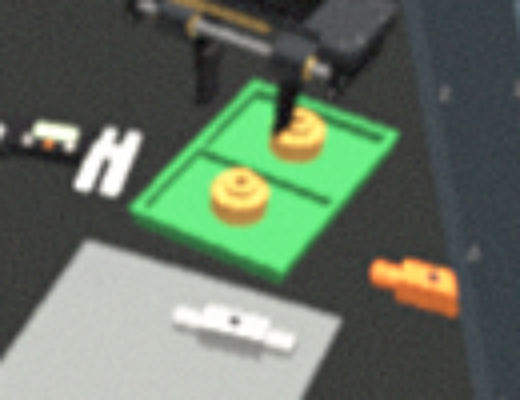

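Both pinions sit in their own green bays, hub up, at crop (300,135) and (240,195). Next is stem 2 at (442,-140), with the jaws across it.

Call:
move_arm(commands=[[-0.3,1,-9,-17,7],[-0.3,2,-18,-33,14],[-0.3,3,-27,-50,21],[-0.3,4,-36,-66,28],[-0.3,5,-45,-83,35],[-0.3,7,-54,-99,42],[-0.3,9,-63,-116,49],[-0.3,11,-70,-128,56]])

```text
time: 17.17
position: [0.4404, -0.1413, 0.1081]
tool_rot: [-0.689, -0.155, 0.691, -0.153]
ft_force: [-1.0, 1.2, -0.1]
grip_width: 0.0567
```

```bash
python3 plan.py 442 -140 70 96.2
```

```text
t 17.17 pos [ 440.4 -141.3  108.1] jaw -64.9 tilt [-0.003  0.002 -1.   ] q [-0.55  0.56  1.95  0.    0.63  0.58] F [-1.   1.2 -0.1] w 56.7
shift [38.1 -0.4 -2.1] turn 18.9
```

Call:
move_arm(commands=[[-0.3,2,0,-1,7],[-0.3,6,0,-1,14],[-0.3,14,0,-1,19],[-0.3,24,0,-1,19],[-0.3,32,0,-1,19],[-0.3,37,0,-1,19],[-0.3,38,0,-1,19]])

```text
time: 17.75
position: [0.4422, -0.1425, 0.0698]
tool_rot: [-0.705, -0.041, 0.707, -0.039]
ft_force: [-0.2, -0.4, -0.4]
grip_width: 0.0567
```

```bash
python3 plan.py 442 -140 30 96.2; python3 - <<'E'
from h import *
for n in("side",):
    c=robot.camera(n); x=c["image"][150:250,260:390]; cv2.imwrite(f"pics/p6{n}.png",cv2.resize(x[:,:,::-1],None,fx=5,fy=5))
E
```

```text
t 17.75 pos [ 442.2 -142.5   69.8] jaw -83.5 tilt [-0.003  0.002 -1.   ] q [-0.55  0.64  1.97 -0.    0.54  0.9 ] F [-0.2 -0.4 -0.4] w 56.7
shift [39.8 -2.4 -0.1] turn 0.3
```

View pics/p6side.png

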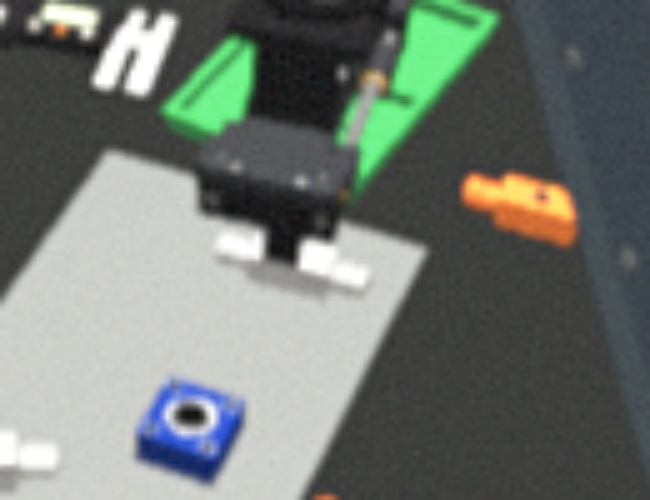

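The near finger at (285,245) is over the middle of the stem, which spans (215,245) to (370,272). I'll lower and close.

Call:
move_arm(commands=[[-0.3,8,-2,0,0],[-0.3,20,-2,0,0],[-0.3,31,-2,0,0],[-0.3,37,-2,0,0],[-0.3,39,-2,0,0],[-0.3,39,-2,0,0],[-0.3,39,-2,0,0]])

```text
time: 18.38
position: [0.443, -0.141, 0.0324]
tool_rot: [0.706, 0.04, -0.706, 0.04]
ft_force: [0.1, -0.2, 0.4]
grip_width: 0.0568
```

```bash
python3 plan.py 442 -140 30 96.2
```

```text
t 18.38 pos [ 443.  -141.    32.4] jaw -83.5 tilt [ 0. -0. -1.] q [-0.55  0.72  1.98  0.    0.44  0.91] F [ 0.1 -0.2  0.4] w 56.8
shift [ 2.4 -1.1  0.9] turn 0.3
```

Call:
move_arm(commands=[[0.0,0,0,0,0],[0.2,0,0,0,0],[0.35,0,0,0,0],[0.45,0,0,0,0],[0.6,0,0,0,0],[0.8,0,0,0,0],[0.8,0,0,0,0],[0.8,0,0,0,0]])

```text
time: 19.05
position: [0.4431, -0.141, 0.0324]
tool_rot: [0.706, 0.04, -0.706, 0.04]
ft_force: [-1.1, -0.6, 1.5]
grip_width: 0.0219
```

Call:
move_arm(commands=[[0.8,-3,0,0,0],[0.8,-10,0,0,0],[0.8,-25,0,0,0],[0.8,-45,0,0,0],[0.8,-65,0,0,0],[0.8,-80,0,0,0],[0.8,-88,0,0,0],[0.8,-88,0,0,0]])

```text
time: 19.72
position: [0.4437, -0.1413, 0.1219]
tool_rot: [0.707, 0.039, -0.705, 0.041]
ft_force: [-0.2, -0.2, -1.9]
grip_width: 0.022
```

```bash
python3 plan.py 693.9 -40.3 110 85.8
```

```text
t 19.72 pos [ 443.7 -141.3  121.9] jaw -83.5 tilt [ 0.003 -0.002 -1.   ] q [-0.55  0.53  1.94  0.    0.66  0.91] F [-0.2 -0.2 -1.9] w 22.0
shift [  12.5  -72.2 -260. ] turn 10.7
```

Call:
move_arm(commands=[[0.8,0,-4,-14,1],[0.8,0,-12,-42,2],[0.8,0,-22,-78,4],[0.8,0,-32,-116,6],[0.8,0,-42,-154,8],[0.8,0,-53,-190,9],[0.8,3,-61,-220,10.7],[0.8,8,-67,-242,10.7]])

```text
time: 20.38
position: [0.6783, -0.0455, 0.1111]
tool_rot: [0.707, -0.026, -0.706, -0.026]
ft_force: [0.5, -0.3, -2.3]
grip_width: 0.0217
```

Call:
move_arm(commands=[[0.8,7,-3,-11,0],[0.8,15,-5,-18,0],[0.8,25,-5,-18,0],[0.8,35,-5,-18,0],[0.8,42,-5,-18,0],[0.8,45,-5,-18,0],[0.8,45,-5,-18,0],[0.8,45,-5,-18,0]])

```text
time: 21.05
position: [0.6937, -0.0439, 0.0672]
tool_rot: [-0.706, 0.026, 0.707, 0.026]
ft_force: [0.4, 0.4, -2.0]
grip_width: 0.0214
```

```bash
python3 plan.py 693.9 -40.3 43 85.8; python3 - <<'E'
from h import *
for n in("side",):
    c=robot.camera(n); x=c["image"][150:280,150:300]; cv2.imwrite(f"pics/p7{n}.png",cv2.resize(x[:,:,::-1],None,fx=4,fy=4))
E
```

```text
t 21.05 pos [693.7 -43.9  67.2] jaw -94.3 tilt [-0.001  0.    -1.   ] q [-0.22  0.83  1.36 -0.    0.95  1.42] F [ 0.4  0.4 -2. ] w 21.4
shift [24.2 -3.6  0.1] turn -0.1
```

View pics/p7side.png

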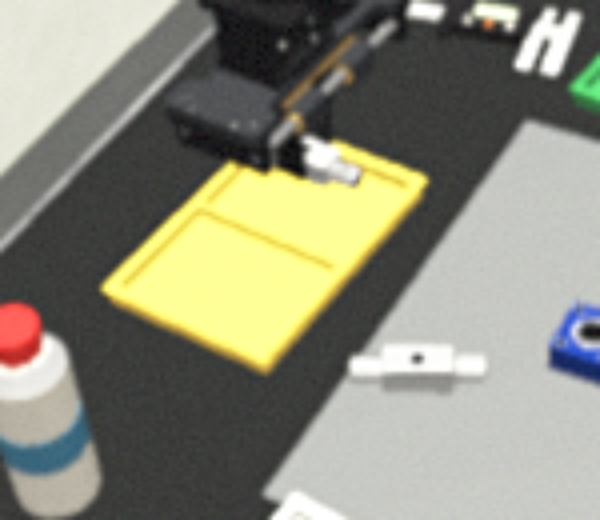

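The stem hangs over the far yellow bay at (320,165), parallel to the divider.

Call:
move_arm(commands=[[0.8,5,-3,0,0],[0.8,12,-3.5,0,0],[0.8,18,-3.5,0,0],[0.8,22,-3.5,0,0],[0.8,24,-3.5,0,0],[0.8,26,-3.5,0,0],[0.8,27,-3.5,0,0],[0.8,27,-3.5,0,0]])

```text
time: 21.77
position: [0.6944, -0.04, 0.04]
tool_rot: [-0.707, 0.026, 0.707, 0.026]
ft_force: [-0.6, -0.0, -2.0]
grip_width: 0.0219
```

```bash
python3 plan.py 693.9 -40.3 37.4 85.8
```

```text
t 21.77 pos [694.4 -40.   40. ] jaw -94.2 tilt [-0.  0. -1.] q [-0.22  0.87  1.37 -0.    0.9   1.43] F [-0.6 -0.  -2. ] w 21.9
shift [2.6 0.3 0.4] turn -0.0
```

Call:
move_arm(commands=[[0.8,1,0,0,0],[0.8,2,0,0,0],[0.8,2.6,0,0,0],[0.8,2.6,0,0,0]])

```text
time: 22.1
position: [0.6944, -0.04, 0.0376]
tool_rot: [-0.707, 0.026, 0.707, 0.026]
ft_force: [-0.0, -0.4, -2.5]
grip_width: 0.0218
```

Call:
move_arm(commands=[[0.8,0.4,0,0,0],[0.8,0.8,0,0,0],[0.8,0.8,0,0,0]])

```text
time: 22.35
position: [0.6944, -0.04, 0.0368]
tool_rot: [-0.707, 0.026, 0.707, 0.026]
ft_force: [-0.2, -0.0, -1.9]
grip_width: 0.0218
```

Call:
move_arm(commands=[[0.8,0.3,0,0,0],[0.8,0.6,0,0,0],[0.8,0.6,0,0,0]])

```text
time: 22.6
position: [0.6945, -0.04, 0.0364]
tool_rot: [0.707, -0.026, -0.707, -0.026]
ft_force: [-0.1, 0.4, -1.3]
grip_width: 0.0219
```

Call:
move_arm(commands=[[0.8,0.3,0,0,0],[0.8,0.5,0,0,0],[0.8,0.5,0,0,0]])

```text
time: 22.85
position: [0.6945, -0.04, 0.0364]
tool_rot: [0.707, -0.026, -0.707, -0.026]
ft_force: [-1.8, -0.5, 4.0]
grip_width: 0.022
```

Seated. Release.

Call:
move_arm(commands=[[0.48,-0.3,0,0,0],[0.42,-0.3,0,0,0],[0.35,-0.3,0,0,0],[0.25,-0.3,0,0,0],[0.15,-0.3,0,0,0],[0.15,-0.3,0,0,0]])

```text
time: 23.35
position: [0.6945, -0.04, 0.0359]
tool_rot: [0.707, -0.026, -0.707, -0.026]
ft_force: [0.2, -0.8, 0.2]
grip_width: 0.0353
```

Call:
move_arm(commands=[[0.15,-5,0,0,0],[0.15,-15,0,0,0],[0.15,-32,0,0,0],[0.15,-55,0,0,0],[0.15,-75,0,0,0],[0.15,-85,0,0,0],[0.15,-85,0,0,0]])

```text
time: 23.93
position: [0.6967, -0.0404, 0.1251]
tool_rot: [0.709, -0.027, -0.704, -0.026]
ft_force: [-0.5, -0.8, 0.3]
grip_width: 0.0369
```

```bash
python3 plan.py 541.5 75 110 114.5; python3 - <<'E'
from h import *
for n in("side",):
    c=robot.camera(n); x=c["image"][150:280,150:300]; cv2.imwrite(f"pics/p8{n}.png",cv2.resize(x[:,:,::-1],None,fx=4,fy=4))
E
```

```text
t 23.93 pos [696.7 -40.4 125.1] jaw -94.2 tilt [ 0.007 -0.002 -1.   ] q [-0.22  0.76  1.34  0.    1.04  1.43] F [-0.5 -0.8  0.3] w 36.9
shift [  13.8 -103.6  163.4] turn -28.7
```

View pics/p8side.png

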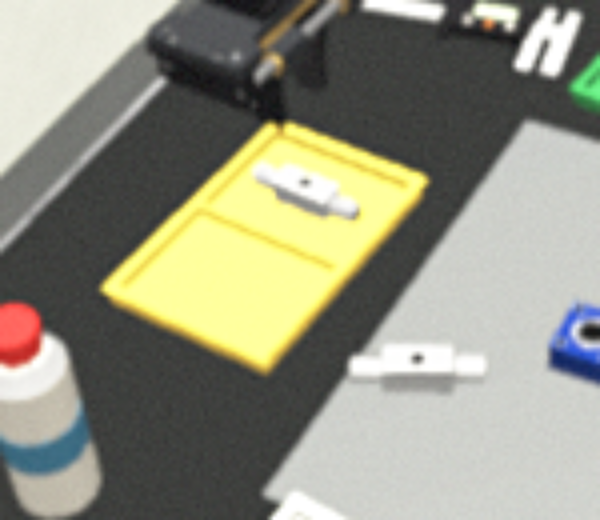

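Stem 2 lies parallel to the divider in the far yellow bay, at (305,190). Next is stem 1.

Call:
move_arm(commands=[[-0.3,0,-10,16,-4],[-0.3,0,-27,42,-10],[-0.3,1,-45,71,-16],[-0.3,3,-63,100,-22],[-0.3,6,-80,127,-27],[-0.3,9,-93,147,-28.7],[-0.3,12,-102,160,-28.7],[-0.3,13,-103,162,-28.7]])

```text
time: 24.65
position: [0.5354, 0.0767, 0.1063]
tool_rot: [-0.688, -0.152, 0.694, -0.15]
ft_force: [-0.2, -0.5, -0.6]
grip_width: 0.0564
```

```bash
python3 plan.py 541.5 75 70 114.5
```

```text
t 24.65 pos [535.4  76.7 106.3] jaw -65.4 tilt [-0.008  0.001 -1.   ] q [-0.06  0.63  1.76  0.    0.77  1.08] F [-0.2 -0.5 -0.6] w 56.4
shift [36.3  4.2 -5.1] turn 0.1
```

Call:
move_arm(commands=[[-0.3,6,1,-1,0],[-0.3,16,1,-1,0],[-0.3,26,1,-1,0],[-0.3,34,1,-1,0],[-0.3,36,1,-1,0],[-0.3,36,1,-1,0],[-0.3,36,1,-1,0]])

```text
time: 25.23
position: [0.542, 0.0739, 0.0716]
tool_rot: [-0.691, -0.15, 0.691, -0.15]
ft_force: [0.2, -1.0, 0.2]
grip_width: 0.0567
```

```bash
python3 plan.py 541.5 75 31 114.5; python3 - <<'E'
from h import *
for n in("side",):
    c=robot.camera(n); x=c["image"][170:290,210:360]; cv2.imwrite(f"pics/p9{n}.png",cv2.resize(x[:,:,::-1],None,fx=4,fy=4))
E
```

```text
t 25.23 pos [542.   73.9  71.6] jaw -65.6 tilt [-0.001  0.    -1.   ] q [-0.07  0.69  1.76 -0.    0.69  1.08] F [ 0.2 -1.   0.2] w 56.7
shift [40.6 -1.2 -0.1] turn -0.1
```

View pics/p9side.png

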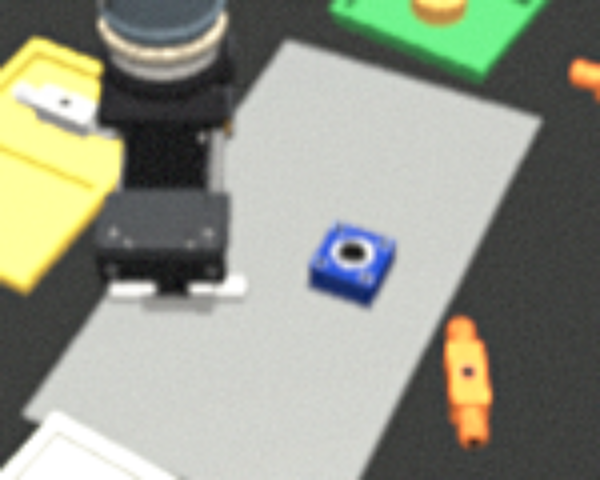

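The finger at (172,290) is on the middle of the stem, which spans x 110–246. I'll lower and close.

Call:
move_arm(commands=[[-0.3,8,-1,0,0],[-0.3,20,-1,0,0],[-0.3,31,-1,0,0],[-0.3,37,-1,0,0],[-0.3,40,-1,0,0],[-0.3,40,-1,0,0],[-0.3,40,-1,0,0]])

```text
time: 25.87
position: [0.5414, 0.0751, 0.0319]
tool_rot: [-0.691, -0.15, 0.691, -0.15]
ft_force: [0.3, -0.9, -0.3]
grip_width: 0.0563
```

Call:
move_arm(commands=[[0.0,0,0,0,0],[0.2,0,0,0,0],[0.35,0,0,0,0],[0.45,0,0,0,0],[0.6,0,0,0,0],[0.8,0,0,0,0],[0.8,0,0,0,0],[0.8,0,0,0,0]])

```text
time: 26.53
position: [0.5416, 0.0749, 0.0322]
tool_rot: [0.691, 0.15, -0.691, 0.15]
ft_force: [1.1, -1.0, 1.3]
grip_width: 0.0219
```

Call:
move_arm(commands=[[0.8,-3,0,0,0],[0.8,-10,0,0,0],[0.8,-25,0,0,0],[0.8,-45,0,0,0],[0.8,-65,0,0,0],[0.8,-80,0,0,0],[0.8,-88,0,0,0],[0.8,-88,0,0,0]])

```text
time: 27.2
position: [0.5424, 0.0752, 0.122]
tool_rot: [0.692, 0.15, -0.69, 0.15]
ft_force: [-0.6, -0.4, -2.0]
grip_width: 0.0219
```

```bash
python3 plan.py 701.1 57.5 110 85.8
```

```text
t 27.20 pos [542.4  75.2 122. ] jaw -65.5 tilt [ 0.004 -0.    -1.   ] q [-0.07  0.61  1.74  0.    0.79  1.08] F [-0.6 -0.4 -2. ] w 21.9
shift [  12.6   81.8 -137.1] turn 28.7
```

Call:
move_arm(commands=[[0.8,0,7,-11,3],[0.8,0,19,-32,8],[0.8,0,33,-56,13],[0.8,0,47,-80,18],[0.8,2,60,-102,23],[0.8,5,71,-120,27],[0.8,9,78,-132,28.7],[0.8,12,80,-136,28.7]])

```text
time: 27.87
position: [0.7, 0.058, 0.1062]
tool_rot: [0.707, -0.027, -0.706, -0.026]
ft_force: [0.9, -0.5, -1.7]
grip_width: 0.0218
```

Call:
move_arm(commands=[[0.8,6,1,0,0],[0.8,16,1,0,0],[0.8,27,1,0,0],[0.8,36,1,0,0],[0.8,40,1,0,0],[0.8,42,1,0,0],[0.8,42,1,0,0],[0.8,42,1,0,0]])

```text
time: 28.53
position: [0.6984, 0.0577, 0.0663]
tool_rot: [0.707, -0.026, -0.706, -0.026]
ft_force: [0.8, 0.4, -2.5]
grip_width: 0.022
```

```bash
python3 plan.py 701.1 57.5 40 85.8; python3 - <<'E'
from h import *
for n in("side",):
    c=robot.camera(n); x=c["image"][150:280,150:300]; cv2.imwrite(f"pics/p10{n}.png",cv2.resize(x[:,:,::-1],None,fx=4,fy=4))
E
```

```text
t 28.53 pos [698.4  57.7  66.3] jaw -94.2 tilt [ 0. -0. -1.] q [-0.08  0.84  1.35  0.    0.95  1.57] F [ 0.8  0.4 -2.5] w 22.0
shift [26.3 -0.  -2.7] turn -0.0
```

View pics/p10side.png

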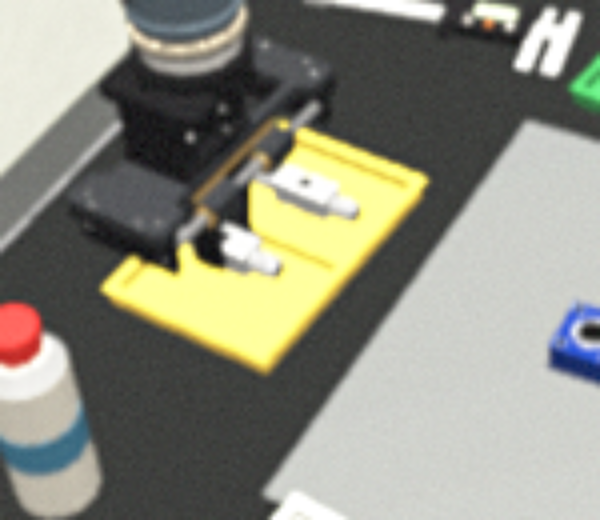

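The stem is over the near bay, aligned, with the gripper clear of the can. Lowering now.

Call:
move_arm(commands=[[0.8,5,0,-2,0],[0.8,12,0,-2,0],[0.8,18,0,-2,0],[0.8,22,0,-2,0],[0.8,24,0,-2,0],[0.8,26,0,-2,0],[0.8,27,0,-2,0],[0.8,27,0,-2,0]])

```text
time: 29.25
position: [0.7001, 0.0575, 0.0388]
tool_rot: [-0.706, 0.026, 0.707, 0.026]
ft_force: [0.6, -0.2, -2.5]
grip_width: 0.0216
```

```bash
python3 plan.py 701.1 57.5 37.2 85.8
```

```text
t 29.25 pos [700.1  57.5  38.8] jaw -94.2 tilt [-0.  0. -1.] q [-0.08  0.88  1.35 -0.    0.91  1.57] F [ 0.6 -0.2 -2.5] w 21.6
shift [ 1.6 -0.1 -1. ] turn -0.0
```

Call:
move_arm(commands=[[0.8,0.8,0,0,0],[0.8,1.6,0,0,0],[0.8,1.6,0,0,0]])

```text
time: 29.5
position: [0.7003, 0.0575, 0.0375]
tool_rot: [0.707, -0.026, -0.707, -0.026]
ft_force: [0.3, -0.5, -2.4]
grip_width: 0.0218
```

Call:
move_arm(commands=[[0.8,0.3,0,0,0],[0.8,0.6,0,0,0],[0.8,0.6,0,0,0]])

```text
time: 29.75
position: [0.7002, 0.0575, 0.0369]
tool_rot: [0.707, -0.026, -0.707, -0.026]
ft_force: [-0.1, -0.6, -2.0]
grip_width: 0.0223
```

Call:
move_arm(commands=[[0.8,0.3,0,0,0],[0.8,0.6,0,0,0],[0.8,0.6,0,0,0]])

```text
time: 30.0
position: [0.7003, 0.0575, 0.0363]
tool_rot: [0.707, -0.026, -0.707, -0.026]
ft_force: [-0.0, 0.8, -1.6]
grip_width: 0.022
```

Call:
move_arm(commands=[[0.8,0.3,0,0,0],[0.8,0.5,0,0,0],[0.8,0.5,0,0,0]])

```text
time: 30.25
position: [0.7003, 0.0575, 0.0363]
tool_rot: [0.707, -0.026, -0.707, -0.026]
ft_force: [-2.2, 0.0, 1.7]
grip_width: 0.0218
```

Call:
move_arm(commands=[[0.48,0,0,0,0],[0.42,0,0,0,0],[0.35,0,0,0,0],[0.25,0,0,0,0],[0.15,0,0,0,0],[0.15,0,0,0,0]])

```text
time: 30.75
position: [0.7003, 0.0575, 0.0356]
tool_rot: [0.707, -0.026, -0.707, -0.026]
ft_force: [-0.4, 0.1, 0.2]
grip_width: 0.0351
```

Call:
move_arm(commands=[[0.15,-5,0,0,0],[0.15,-15,0,0,0],[0.15,-32,0,0,0],[0.15,-55,0,0,0],[0.15,-75,0,0,0],[0.15,-85,0,0,0],[0.15,-85,0,0,0]])

```text
time: 31.33
position: [0.7025, 0.0574, 0.1248]
tool_rot: [0.709, -0.026, -0.704, -0.026]
ft_force: [0.2, -0.7, 0.8]
grip_width: 0.037
```

```bash
python3 plan.py 444 6 110 2; python3 - <<'E'
from h import *
for n in("side",):
    c=robot.camera(n); x=c["image"][150:280,150:300]; cv2.imwrite(f"pics/p11{n}.png",cv2.resize(x[:,:,::-1],None,fx=4,fy=4))
E
```

```text
t 31.33 pos [702.5  57.4 124.8] jaw -94.2 tilt [ 0.007 -0.    -1.   ] q [-0.08  0.77  1.32  0.    1.05  1.57] F [ 0.2 -0.7  0.8] w 37.0
shift [ 13.   70.3 254.1] turn 83.8
```

View pics/p11side.png

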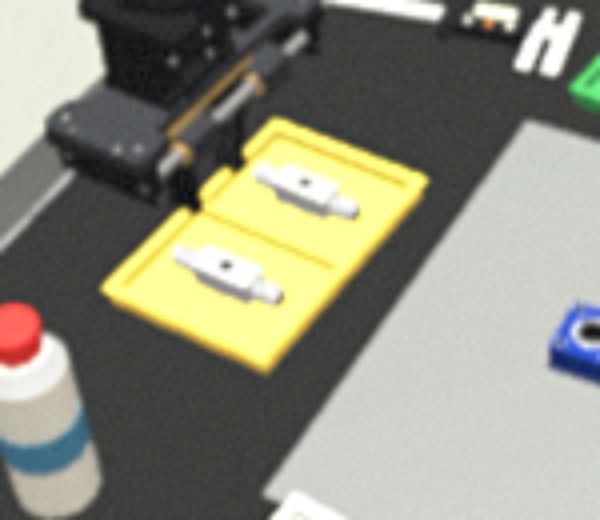

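Both stems lie along their bays. Now the block. A positive turn would take joint 6 to its limit, so I'll turn −96°.

Call:
move_arm(commands=[[-1,0,5,18,-7],[-1,0,12,45,-14],[-1,0,21,76,-21],[-1,0,30,107,-28],[-1,0,39,138,-35],[-1,0,47,169,-42],[-1,3,55,198,-49],[-1,6,62,222,-56]])

```text
time: 32.05
position: [0.4706, 0.0123, 0.1138]
tool_rot: [-0.634, -0.312, 0.636, -0.31]
ft_force: [0.1, 0.4, -0.4]
grip_width: 0.0815
```

```bash
python3 plan.py 444 6 90 2
```

```text
t 32.05 pos [470.6  12.3 113.8] jaw -37.9 tilt [-0.004  0.001 -1.   ] q [-0.21  0.55  1.93 -0.    0.66  0.45] F [ 0.1  0.4 -0.4] w 81.5
shift [ 23.9 -17.   21.3] turn -39.9
```

Call:
move_arm(commands=[[-1,4,-4,6,-7],[-1,10,-9,12,-14],[-1,16,-13,17,-21],[-1,21,-16,20,-28],[-1,24,-17,21,-35],[-1,24,-17,21,-40],[-1,24,-17,21,-40],[-1,24,-17,21,-40]])

```text
time: 32.72
position: [0.4473, 0.0062, 0.09]
tool_rot: [0.493, 0.508, -0.493, 0.506]
ft_force: [0.6, -0.2, 0.2]
grip_width: 0.0874
```

```bash
python3 plan.py 444 6 31 2; python3 - <<'E'
from h import *
c=robot.camera("side"); x=c["image"][170:290,210:360]; cv2.imwrite(f"pics/p12side.png",cv2.resize(x[:,:,::-1],None,fx=4,fy=4))
E
```

```text
t 32.72 pos [447.3   6.2  90. ] jaw 1.6 tilt [-0.002  0.    -1.   ] q [-0.24  0.59  2.    0.    0.55 -0.27] F [ 0.6 -0.2  0.2] w 87.4
shift [59.  -3.2  0.1] turn -0.4
```

View pics/p12side.png

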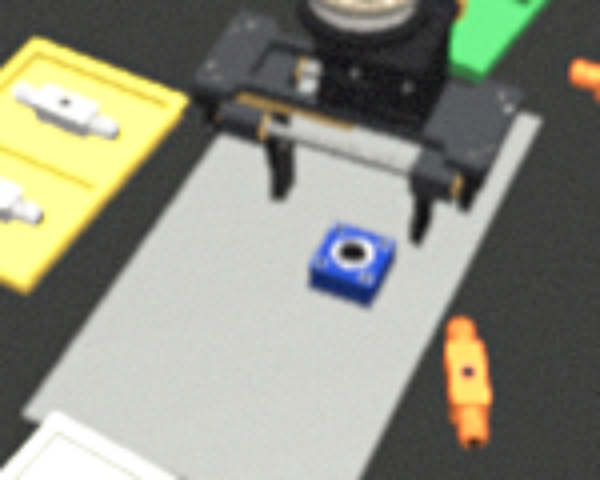

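The fingers straddle the block at (352,262). Lowering.

Call:
move_arm(commands=[[-1,8,-2,0,0],[-1,22,-3,0,0],[-1,37,-3,0,0],[-1,49,-3,0,0],[-1,56,-3,0,0],[-1,58,-3,0,0],[-1,58,-3,0,0]])

```text
time: 33.35
position: [0.4447, 0.006, 0.0323]
tool_rot: [0.492, 0.508, -0.493, 0.507]
ft_force: [-0.8, -0.8, 0.0]
grip_width: 0.0872
```

```bash
python3 plan.py 444 6 31 2; python3 - <<'E'
from h import *
c=robot.camera("side"); x=c["image"][170:290,210:360]; cv2.imwrite(f"pics/p13side.png",cv2.resize(x[:,:,::-1],None,fx=4,fy=4))
E
```

```text
t 33.35 pos [444.7   6.   32.3] jaw 1.7 tilt [-0.001  0.    -1.   ] q [-0.24  0.71  2.03  0.    0.4  -0.27] F [-0.8 -0.8  0. ] w 87.2
shift [ 1.3 -0.7  0. ] turn -0.3
```

View pics/p13side.png

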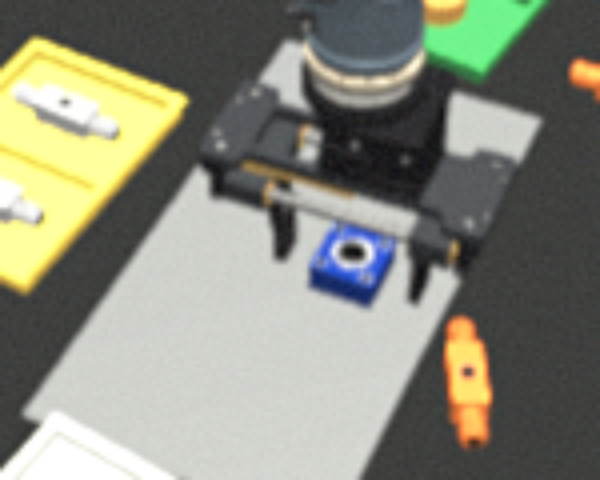

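The block is centred between the fingertips at (285,258) and (413,300). Closing and lifting.

Call:
move_arm(commands=[[-0.4,0,0,0,0],[-0.25,0,0,0,0],[-0.15,0,0,0,0],[-0.05,0,0,0,0],[0.1,0,0,0,0],[0.5,0,0,0,0],[0.5,0,0,0,0],[0.5,0,0,0,0]])

```text
time: 34.07
position: [0.4449, 0.006, 0.0328]
tool_rot: [0.492, 0.508, -0.492, 0.508]
ft_force: [-0.7, 0.4, 1.1]
grip_width: 0.0461
```

Call:
move_arm(commands=[[0.5,-3,0,0,0],[0.5,-10,0,0,0],[0.5,-25,0,0,0],[0.5,-45,0,0,0],[0.5,-65,0,0,0],[0.5,-80,0,0,0],[0.5,-88,0,0,0],[0.5,-88,0,0,0]])

```text
time: 34.73
position: [0.4457, 0.0058, 0.1225]
tool_rot: [0.493, 0.507, -0.492, 0.509]
ft_force: [0.3, -0.6, -0.9]
grip_width: 0.0459
```

```bash
python3 plan.py 502 263.5 110 -7.1
```

```text
t 34.73 pos [445.7   5.8 122.5] jaw 1.8 tilt [ 0.004 -0.001 -1.   ] q [-0.24  0.52  1.99  0.    0.63 -0.27] F [ 0.3 -0.6 -0.9] w 45.9
shift [  12.5   64.2 -255.8] turn 8.9
```

Call:
move_arm(commands=[[0.5,0,4,-14,1],[0.5,0,11,-42,2],[0.5,0,20,-78,3],[0.5,0,29,-116,5],[0.5,0,38,-154,7],[0.5,0,48,-190,9],[0.5,3,55,-220,9],[0.5,8,60,-240,9]])

```text
time: 35.4
position: [0.4977, 0.2508, 0.112]
tool_rot: [0.53, 0.468, -0.53, 0.468]
ft_force: [-0.0, -0.5, -1.8]
grip_width: 0.0458
```

Call:
move_arm(commands=[[0.5,7,3,-10,0],[0.5,15,4,-15,0],[0.5,25,4,-16,0],[0.5,35,4,-16,0],[0.5,42,4,-16,0],[0.5,45,4,-16,0],[0.5,45,4,-16,0],[0.5,45,4,-16,0]])

```text
time: 36.07
position: [0.5034, 0.2623, 0.0676]
tool_rot: [-0.531, -0.467, 0.531, -0.467]
ft_force: [0.0, -0.2, -1.9]
grip_width: 0.046
```

```bash
python3 plan.py 502 263.5 40 -7.1; python3 - <<'E'
from h import *
c=robot.camera("side"); x=c["image"][240:390,150:300]; cv2.imwrite(f"pics/p14side.png",cv2.resize(x[:,:,::-1],None,fx=4,fy=4)[:600])
E
```

```text
t 36.07 pos [503.4 262.3  67.6] jaw -7.3 tilt [-0.001 -0.    -1.   ] q [ 0.28  0.71  1.71 -0.    0.72  0.41] F [ 0.  -0.2 -1.9] w 46.0
shift [27.6 -1.5 -1. ] turn -0.2
```

View pics/p14side.png

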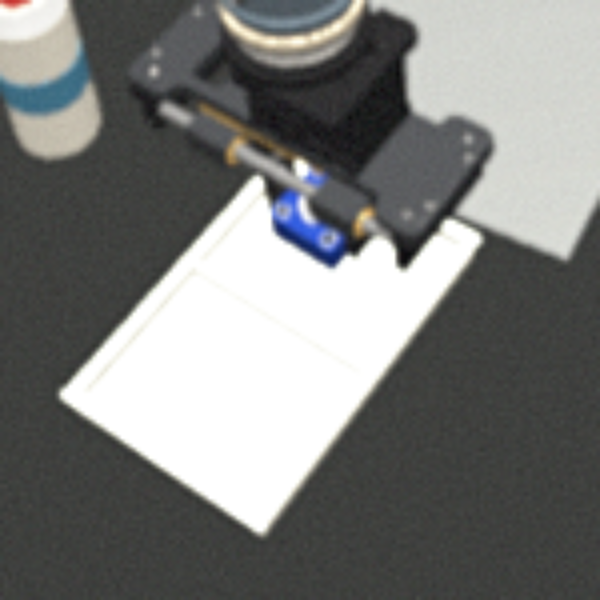

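The block hangs over the near white bay, square to it. Lowering.

Call:
move_arm(commands=[[0.5,5,-1,-1,0],[0.5,12,-1,-1,0],[0.5,18,-1,-1,0],[0.5,22,-1,-1,0],[0.5,25,-1,-1,0],[0.5,27,-1,-1,0],[0.5,28,-1,-1,0],[0.5,28,-1,-1,0]])

```text
time: 36.78
position: [0.5025, 0.2642, 0.0395]
tool_rot: [-0.53, -0.468, 0.531, -0.467]
ft_force: [-0.6, 0.6, -0.7]
grip_width: 0.0457
```

Call:
move_arm(commands=[[0.5,0.7,0,0,0],[0.5,1.4,0,0,0],[0.5,1.4,0,0,0]])

```text
time: 37.03
position: [0.5027, 0.2642, 0.0384]
tool_rot: [0.531, 0.467, -0.53, 0.467]
ft_force: [-0.9, 0.1, -0.5]
grip_width: 0.0459
```

Contact is expected near 36.7.

Call:
move_arm(commands=[[0.5,0.5,0,0,0],[0.5,1,0,0,0],[0.5,1,0,0,0]])

```text
time: 37.28
position: [0.5026, 0.2642, 0.0374]
tool_rot: [0.531, 0.467, -0.531, 0.467]
ft_force: [0.5, 0.2, -1.1]
grip_width: 0.0459
```

Call:
move_arm(commands=[[0.5,0.3,0,0,0],[0.5,0.6,0,0,0],[0.5,0.6,0,0,0]])

```text
time: 37.53
position: [0.5026, 0.2642, 0.0368]
tool_rot: [0.531, 0.467, -0.531, 0.467]
ft_force: [0.3, -0.1, -0.6]
grip_width: 0.0456
```

Call:
move_arm(commands=[[0.5,0.3,0,0,0],[0.5,0.5,0,0,0],[0.5,0.5,0,0,0]])

```text
time: 37.78
position: [0.5026, 0.2642, 0.0368]
tool_rot: [0.531, 0.467, -0.53, 0.468]
ft_force: [-1.3, -0.6, 5.2]
grip_width: 0.0456
```

Seated. Release and retreat.

Call:
move_arm(commands=[[-0.06,-0.3,0,0,0],[-0.12,-0.3,0,0,0],[-0.2,-0.3,0,0,0],[-0.3,-0.3,0,0,0],[-0.35,-0.3,0,0,0],[-0.35,-0.3,0,0,0]])

```text
time: 38.28
position: [0.5026, 0.2642, 0.0363]
tool_rot: [-0.531, -0.467, 0.531, -0.467]
ft_force: [0.2, -0.5, -0.4]
grip_width: 0.0576
```

Call:
move_arm(commands=[[-0.35,-5,0,0,0],[-0.35,-15,0,0,0],[-0.35,-32,0,0,0],[-0.35,-55,0,0,0],[-0.35,-80,0,0,0],[-0.35,-110,0,0,0],[-0.35,-135,0,0,0],[-0.35,-145,0,0,0]])

```text
time: 38.95
position: [0.5045, 0.2649, 0.1861]
tool_rot: [0.533, 0.466, -0.528, 0.469]
ft_force: [0.5, 0.1, 1.0]
grip_width: 0.0585
```

```bash
python3 plan.py n n n; python3 - <<'E'
from h import *
for n in("top","side"):
    c=robot.camera(n); save(c,"f_"+n); pickle.dump(c,open(f"f_{n}.pkl","wb"))
E
```

```text
t 38.95 pos [504.5 264.9 186.1] jaw -7.2 tilt [ 0.007  0.002 -1.   ] q [0.29 0.53 1.64 0.   0.96 0.41] F [0.5 0.1 1. ] w 58.5
shift [0. 0. 0.] turn 0.0
```

View pics/f_side.png

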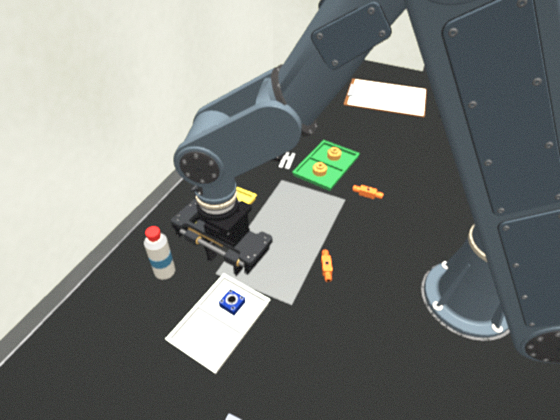

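View pics/f_top.png

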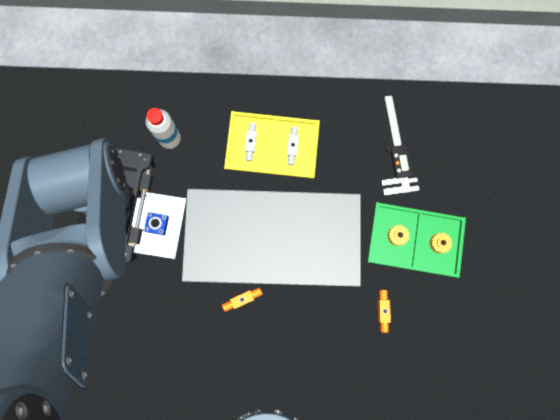

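All five parts are in separate bays: pinions at (400,235) and (442,243), stems at (251,142) and (293,146), block at (155,223). The can, the caliper and the orange look-alikes have not moved. I'll let the arm settle, then hand in.

Call:
move_arm(commands=[[-0.35,0,0,0,0],[-0.35,0,0,0,0],[-0.35,0,0,0,0],[-0.35,0,0,0,0]])

```text
time: 39.38
position: [0.5018, 0.2639, 0.1799]
tool_rot: [-0.53, -0.468, 0.532, -0.467]
ft_force: [1.2, 0.1, 0.1]
grip_width: 0.0588
```

```bash
python3 -c "
from rig import robot
print(robot.hand_in())"
```

```text
the job is handed in; nothing more can be done
None
```

The job is done and handed in at about 39 s of the 112 s allowed. I placed the parts in the order asked: both brass pinions in the green tray, hub up, then both steel stems in the yellow tray along their bays, then the blue block in the white tray. Each part has its own bay. I lowered each one in small steps until it touched the bay floor, with forces of about 5 N or less, and only then released it.

- **Last checks:** The final top picture shows all five parts lying properly in their bays. The can, the caliper and the orange look-alikes have not moved, and the gripper is open and clear of everything.
- **Disagreements:** None of the checks on the placed parts failed. At the start, the automatic outline fit failed on the stems, so I located them from their cross-ports and ends in both camera views. The side camera also gave a different angle for the block (9.7° against about 2° from the top), so I used the top one and the grip closed squarely at 46 mm.

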